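# Load a coated sample through the curing box's sprung flap

### The arm

A 7-joint arm with a two-finger parallel gripper is mounted at the origin on the work surface. World frame = base frame: x ahead of the robot, y to its left, z up, the work surface at z = 0. Lengths are in m, angles in rad, forces in N, time in s.
With the tool pointing down it reaches from about 0.425 to 0.875 m from the base axis. Payload 4.7 kg.
Tool frame: the origin (TCP) lies midway between the tips of the shut fingers; the grasp point (between the pads) lies 19 mm behind it; z points along the fingers, x is the direction in which the jaws open and shut, and the axes are right-handed (so a half turn about z gives the same grasp; the last joint's range is limited). The gripper opens to 87 mm and grips with 3 to 60 N. Pads are 19 mm wide; open, the fingers measure 117 mm over their backs; the gripper's body (75 mm by 190 mm) begins 51 mm behind the grasp point.
Start: joints at [1.152, 0.321, -0.07, 1.45, 0.023, 1.371, -0.057], TCP at [0.273, -0.59, 0.223] pointing down, gripper open.
Joint ranges: [-2.86, 2.86], [-0.3, 2.09], [-1.38, 1.24], [0.06, 2.45], [-1.56, 4.7], [0.09, 2.05], [-2.69, 2.69]. Speed limits (rad/s): [2.57, 2.57, 3.14, 3.14, 3.14, 3.14, 3.14].

### API

Orientations are given as a rotation vector (axis times angle).
In Python, from bench import get_state, eyes, ticket gives the robot as it stands.
- The arm moves only by the tool carry_out, never from a script. Its argument "motion" is a list of rows, each a list of 2 entries, a list of its own where there are three numbers: the shift along the world's x, y, z in m, then the turn about the world's z in rad. A call has 1 to 20 rows; each row is the pose to reach, as a shift and turn from the pose commanded when the call began; what a row does not reach only later rows make up. A row lasts 1/10 s, in which the tool goes at most 50 mm and 8.59 degrees, less where a joint would pass 70% of its speed; a pose out of reach is approached as far as the arm can. A call with a gripper value outside its range is refused whole. "grip" is the gripper command: -1 is fully open, 1 is shut, values between are in proportion, set as the call begins (left out, the last holds). The fingers move at their own pace and stop on an object; "squeeze" is the grip in N (left out, the last holds). Time passes only in rows, so rows that repeat a pose let the fingers close. It gives the time, the measured TCP pose, the force and the opening at its end, in the units of the state.
- get_state(): the state, without advancing time (a new reading comes with each control period).
- eyes.get_image(name): name is "side" or "top"; returns a dict with "pixels" (384x512x3 uint8, blue, green, red), "mtx" (3x3 intrinsics, pixels), "dist_coeffs" ([k1, k2, p1, p2, k3] as OpenCV has them; the pictures are not rectified), "extrinsics" (4x4, takes a point from camera to world coordinates). Camera axes: x right, y down, z forward; pixel columns grow to the right and rows downward; lengths in m; the calibration is good to about 2 mm. A picture is of the moment at which its call begins. There is no depth.
- ticket.close_job(): hands the job in, once; it reports no verdict.
The state is a dict: "time": time; "joint_positions": joint angles; "qd": joint speeds; "joint_torque": joint torques, N m; "position": TCP position; "tool_rot": TCP orientation; "ft_force": force on the tool from outside, world axes, zero at the start; "torque": the same for the moment, N m; "grip_width": opening from 0.0 (shut) to 1.0 (fully open).
Only numpy, scipy, OpenCV 4.12 (cv2) and the standard library are available. Lean on these libraries where they do the work, as an engineer would, in place of code of your own. Each camera call takes 0.05 s, during which the arm holds its last target. There are 200 camera calls.

### The job

Put the freshly coated sample into the curing box: set its carrier flat on the box's loading deck, between the yellow lines, with the tray towards the orange flap, then push it in by its handle bar, the tray itself pushing the flap open, until it is fully home against the back of the box and the flap has sprung shut behind the tray, over the handle. Keep the carrier level, do not touch the flap with the gripper, let nothing touch the coated panel, leave the other things on the table alone, and let go at the end.

Things in the scene. Friction and masses are not known exactly. Their poses are not given: they have to be found in the camera images.
- curing_box: Low grey curing box, amber see-through roof, long flat dark steel loading deck in front; fixed. Origin: on the table, centred under the shut flap; own +x = the way in, z up. Deck 12 mm high, 120 mm wide, level from x = -240 mm through the flap (x = 0) to the back stop (x = 142 mm). Outside 116 mm wide, roof top 91 mm above the table, vent block to 121 mm at the far end (x = 116 to 156 mm).
- deck_start (a point): Middle of the deck's outer end, on its top face (x = -240 mm, y = 0 of the box). Two yellow lines on the deck mark the 88 mm wide lane to the flap. Behind the flap the side walls' inner faces are 88 mm apart; at the mouth two yellow guide cheeks 30 mm high flare out from x = 0 to x = -22 mm, to about 102 mm apart at their outer ends.
- back_stop (a point): Foot of the back stop, on the deck at the inner face of the box's rear wall, 142 mm inside the flap line. Fully home, the tray's nose touches this wall and the tray's rear is 60 mm inside the flap line.
- flap (a joint): Flap angle, rad: 0 = shut (vertical), grows as its bottom edge swings inwards, to 1.4. A light spring shuts it (1 to 3 N at the edge). The tray pushes it open to about 0.9; it then rides on the tray's rim, its edge about 50 mm inside the box, so it drops shut only once the tray's rear is more than about 52 mm inside.
- flap_edge (a point): Middle of the bottom edge line of the orange flap (84 mm wide, 3 mm thick, hinged at its top 78 mm above the table; edge 3 mm above the deck). Here the flap has a notch 34 mm wide and 31 mm high, which lets the carrier's handle bar, but not the tray, pass under the shut flap.
- carrier_balance (a point): Balance point of the loose sample carrier (about 0.3 kg, 200 mm long), on its steel handle bar at a green band, half-way up the bar, 18 mm above the underside. Own +x points to the tray's nose, z up. Bar 14 mm wide, 20 mm high (8 to 28 mm above the underside), from x = +22 mm (tray) to -96 mm (tail end). Starts flat on the table. Fully home: 38 mm inside the flap line, 30 mm above the table.
- carrier_tail (a point): Point on the handle bar in the middle of its black tail sleeve, 82 mm behind the balance point, half-way up the bar: where to grip for pushing. Under the last 26 mm of the bar a foot of the same width reaches down to the underside level, so the carrier stands level on tray and foot. Fully home it is 44 mm outside the flap line.
- tray_nose (a point): Middle of the front wall of the carrier's white tray, half-way up, 104 mm ahead of the balance point. The tray is 82 mm long, 80 mm wide, with a rim 26 mm high all round; the handle bar is fixed to the middle of its rear wall.
- panel: The coated sample panel, blue with a red drizzle, 70 x 68 x 6 mm, fixed in the tray; origin at the centre of its underside, 4 mm above the tray's underside. Must not be touched.
- tape: Bystander: roll of masking tape, 104 mm across, 24 mm high. Origin at the centre of its underside.
- cup: Bystander: grey mixing cup, 80 mm across, 110 mm high. Origin at the centre of its underside.
- wedge0: Bystander: orange levelling wedge, 120 x 30 x 22 mm. Origin at the centre of its underside.
- wedge1: Bystander: another orange levelling wedge, the same.
- wedge2: Bystander: another orange levelling wedge, the same.

How it is judged:
On the way, in this order (a step that is already met when the one before it is completed fails the run):
1. the carrier lies level on the loading deck, in line with the box (within 20 mm), the tray still outside the flap (z of carrier_balance in the frame of curing_box between 0.024 and 0.036 m and angle between carrier_balance's own z axis and vertical below 0.06 rad and x of carrier_balance in the frame of curing_box between -0.22 and -0.09 m and y of carrier_balance in the frame of curing_box between -0.02 and 0.02 m and value of joint flap below 0.3 rad), for 0.1 s.
2. the tray itself holds the flap open (past 0.5 rad) (value of joint flap above 0.5 rad and contact force between flap and carrier above 0.1 N and x of carrier_balance in the frame of curing_box above -0.1 m), for 0.1 s.
At the end, for the whole second after the job is handed in: The carrier lies level on the deck, tray inside, fully home (within 8 mm of the back stop) and at rest, and the flap is shut (below 0.08 rad) behind the tray with the handle bar in its notch (z of carrier_balance in the frame of curing_box between 0.024 and 0.036 m and angle between carrier_balance's own z axis and vertical below 0.06 rad and x of carrier_balance in the frame of curing_box between 0.03 and 0.044 m and y of carrier_balance in the frame of curing_box between -0.015 and 0.015 m and value of joint flap below 0.08 rad and linear speed of carrier below 0.02 m/s); the robot touches nothing.
It fails at once if the carrier tipped more than 0.3 rad from level (angle between carrier_balance's own z axis and vertical above 0.3 rad).
It fails at once if the gripper presses on the flap (over 0.5 N) (contact force between the arm and flap above 0.5 N).
It fails at once if the fingers press on the flap (over 0.5 N) (contact force between the fingers and flap above 0.5 N).
It fails at once if anything presses on the coated panel (over 0.5 N) (contact force between anything else and panel above 0.5 N).
It fails at once if another thing on the table moved more than 30 mm (distance of any of tape, cup, wedge0, wedge1, wedge2 from where it was at the start of the episode above 0.03 m).
It also fails if it takes over 54 s, if anything falls off the work surface, if the arm or the gripper's body presses on something with over 40 N, if the wrist force passes 120 N, or if a joint passes its speed limit or range.

## Working session

There is one attempt and no reset: what is moved stays moved. The work goes in short steps, Python scripts to look and compute and a tool call to move; the robot and the scene stay as the last step left them, time stands still between calls to the robot, and variables do not carry over. Pictures are saved under pics/ and viewed, about 8 in all and at most 12, crops included, and the job is handed in when it is done.

Besides the shell and the picture viewer there is one more tool, called after "Emit:" as name(argument=value, ...), one argument or row to a line, values as JSON. carry_out: Moves the arm, as the interface text tells. Its arguments: {"type":"object","properties":{"motion":{"type":"array","items":{"type":"array"}},"grip":{"type":"number"},"squeeze":{"type":"number"}},"required":["motion"]}

```bash
mkdir -p pics
cat > h.py <<'E'
import numpy as np, cv2
from bench import get_state, eyes, ticket
def grab(n):
    d=eyes.get_image(n); d={k:np.array(v) for k,v in d.items()}; return d
def ray(d,uv):
    p=cv2.undistortPoints(np.array(uv,float).reshape(-1,1,2),d['mtx'],d['dist_coeffs']).reshape(-1,2)
    R=d['extrinsics'][:3,:3]; return d['extrinsics'][:3,3], np.c_[p,np.ones(len(p))]@R.T
def onz(d,uv,z):
    o,r=ray(d,uv); return o+r*((z-o[2])/r[:,2])[:,None]
def proj(d,P):
    E=np.linalg.inv(d['extrinsics']); rv=cv2.Rodrigues(E[:3,:3])[0]
    return cv2.projectPoints(np.array(P,float).reshape(-1,1,3),rv,E[:3,3],d['mtx'],d['dist_coeffs'])[0].reshape(-1,2)
E
python3 - <<'E'
from h import *
s=get_state(); print({k:np.round(v,3) for k,v in s.items()})
for n in('top','side'):
    d=grab(n); np.savez(n+'0.npz',**d); print(n,d['extrinsics'].round(3).tolist(),d['mtx'].round(1).tolist(),d['dist_coeffs'])
    cv2.imwrite(f'pics/{n}0.png',cv2.resize(d['pixels'],(800,600),interpolation=cv2.INTER_CUBIC))
E
```

```text
{'time': np.float64(0.0), 'joint_positions': array([ 1.152,  0.322, -0.07 ,  1.452,  0.023,  1.371, -0.057]), 'qd': array([ 0.   ,  0.001,  0.001, -0.001,  0.001, -0.001, -0.001]), 'joint_torque': array([ 0.0000e+00, -4.9128e+01, -4.0400e-01, -3.1253e+01, -6.4000e-02,
        4.4000e-02,  0.0000e+00]), 'position': array([ 0.272, -0.59 ,  0.221]), 'tool_rot': array([-2.646,  1.692,  0.003]), 'ft_force': array([-0.271, -0.19 , -0.134]), 'torque': array([-0.002,  0.022,  0.047]), 'grip_width': np.float64(1.001)}
top [[0.012, -0.99, 0.139, 0.42], [-1.0, -0.011, 0.007, -0.053], [-0.006, -0.139, -0.99, 1.055], [0.0, 0.0, 0.0, 1.0]] [[368.8, 0.0, 261.7], [0.0, 368.8, 190.3], [0.0, 0.0, 1.0]] [-0.05764296  0.          0.          0.          0.        ]
side [[-0.994, -0.061, 0.094, 0.472], [-0.111, 0.659, -0.744, 0.691], [-0.016, -0.75, -0.662, 0.759], [0.0, 0.0, 0.0, 1.0]] [[425.5, 0.0, 258.9], [0.0, 425.5, 188.9], [0.0, 0.0, 1.0]] [-0.16201584  0.          0.          0.          0.        ]
```

View pics/top0.png

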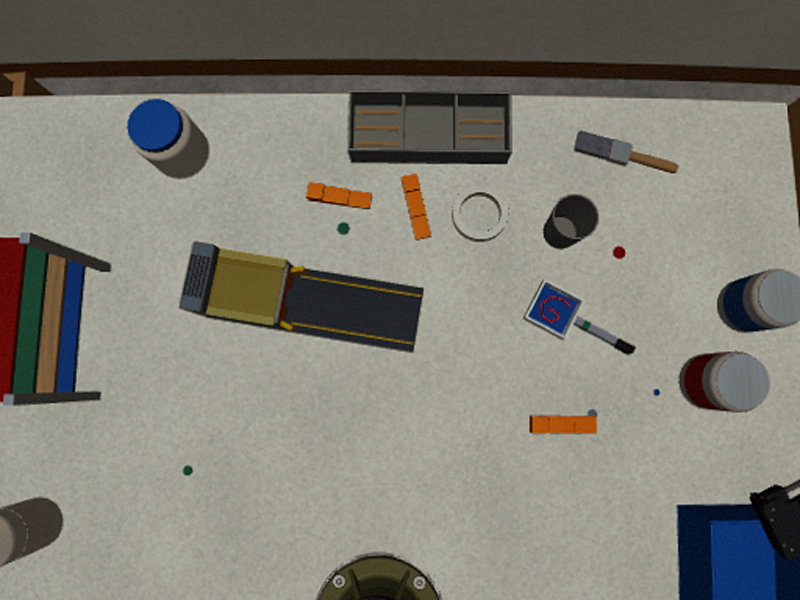

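View pics/side0.png

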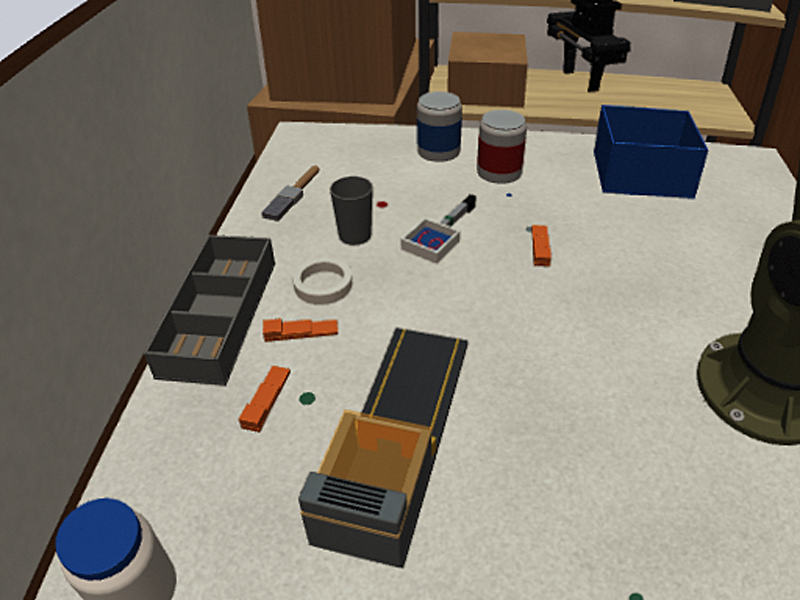

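Top view (800-scale): deck's outer corners are at about (423,288) and (412,351), and the flap is around (285,296). The carrier's tray is at (552,308), the green band at (586,325) and the tail at (627,347). The side view agrees. Next I measure these by masks.

Run:
```python
from h import *
for n in('top','side'):
    d=np.load(n+'0.npz'); im=d['pixels']; hsv=cv2.cvtColor(im,cv2.COLOR_BGR2HSV); H,S,V=[hsv[...,i].astype(int) for i in range(3)]
    f=.64
    def comps(m,roi,mn,name,z):
        x0,y0,x1,y1=[int(v*f) for v in roi]; k=np.zeros(m.shape,np.uint8); k[y0:y1,x0:x1]=m[y0:y1,x0:x1]
        N,L,st,c=cv2.connectedComponentsWithStats(k)
        for i in range(1,N):
            if st[i,4]>=mn:
                ct=max(cv2.findContours((L==i).astype(np.uint8),0,2)[0],key=cv2.contourArea)
                rr=cv2.minAreaRect(ct)
                print(n,name,st[i,4],c[i].round(1),'ctr',onz(d,[c[i]],z).round(4)[0][:2],'box',onz(d,cv2.boxPoints(rr),z)[:,:2].round(4).tolist())
    if n=='top':
        car=(510,270,650,365); deck=(270,240,440,365); box=(170,225,440,365)
    else:
        car=(395,190,490,265); deck=(330,320,480,460); box=(290,320,480,580)
    comps((H>45)&(H<90)&(S>60)&(V>30),car,2,'green',.028)
    comps((V<45),car,15,'sleeve',.028)
    comps((H>100)&(H<130)&(S>120),car,50,'panel',.010)
    comps(((S<45)&(V>195)),car,20,'white',.026)
    comps((H>15)&(H<35)&(S>110),deck,10,'yellow',.012)
    comps((V<75),deck,300,'deck',.012)
    print(n,'bgr tray/table/deck',[im[int(y*f),int(x*f)].tolist() for x,y in ((530,310),(500,310),(360,300))])
```

```text
top green 23 [374.8 207.6] ctr [ 0.5187 -0.3633] box [[0.5146, -0.3553], [0.5271, -0.3619], [0.5221, -0.3719], [0.5096, -0.3653]]
top sleeve 73 [398.7 221.4] ctr [ 0.4806 -0.4299] box [[0.4833, -0.4075], [0.4979, -0.4164], [0.479, -0.4496], [0.4645, -0.4407]]
top panel 450 [353.7 197.6] ctr [ 0.5486 -0.3087] box [[0.5359, -0.2623], [0.5936, -0.2934], [0.5612, -0.3551], [0.5039, -0.3236]]
top yellow 314 [175.5 182. ] ctr [0.5879 0.203 ] box [[0.6407, 0.2155], [0.6409, 0.1834], [0.5131, 0.1781], [0.5127, 0.2097]]
top yellow 192 [220.5 180.1] ctr [0.5947 0.0732] box [[0.608, 0.1777], [0.6282, 0.1738], [0.5725, -0.0668], [0.5527, -0.0622]]
top yellow 197 [215.9 211.7] ctr [0.5037 0.0839] box [[0.5066, 0.191], [0.5223, 0.1899], [0.4971, -0.0545], [0.4815, -0.0529]]
top deck 3375 [223.5 197.2] ctr [0.5455 0.0631] box [[0.5094, 0.2102], [0.6337, 0.1915], [0.5841, -0.0735], [0.4619, -0.0509]]
top bgr tray/table/deck [[179, 178, 171], [143, 155, 156], [42, 35, 32]]
side green 11 [286.9 139.1] ctr [ 0.5177 -0.3629] box [[0.5251, -0.3617], [0.5228, -0.3725], [0.5114, -0.364], [0.5138, -0.3533]]
[... 151 characters left out ...]
.9 150.9] ctr [ 0.5504 -0.3243] box [[0.5847, -0.3099], [0.5784, -0.363], [0.5144, -0.3295], [0.5224, -0.2786]]
side white 93 [297.5 144.4] ctr [ 0.485  -0.3415] box [[0.5204, -0.3268], [0.4664, -0.4079], [0.441, -0.3531], [0.4943, -0.277]]
side yellow 1410 [245.1 273.2] ctr [0.5776 0.1301] box [[0.6465, 0.1887], [0.651, -0.0868], [0.4819, -0.0522], [0.5069, 0.2087]]
side deck 2024 [265.9 241.9] ctr [0.5414 0.0353] box [[0.5947, 0.1088], [0.5777, -0.0812], [0.4867, -0.0519], [0.5144, 0.1301]]
side deck 475 [285.3 256.3] ctr [0.4936 0.074 ] box [[0.5173, 0.176], [0.4827, -0.0539], [0.4658, -0.0486], [0.5028, 0.1796]]
side bgr tray/table/deck [[174, 189, 193], [169, 184, 187], [165, 179, 182]]
```

Run:
```python
from h import *
d=np.load('top0.npz');a=cv2.resize(d['pixels'][168:232,325:415],(800,569),interpolation=cv2.INTER_CUBIC)
cv2.imwrite('pics/c1.png',a)
b=cv2.resize(d['pixels'][145:235,110:280],(800,424),interpolation=cv2.INTER_CUBIC)
cv2.imwrite('pics/c2.png',b)
```

```text
(no output)
```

View pics/c1.png

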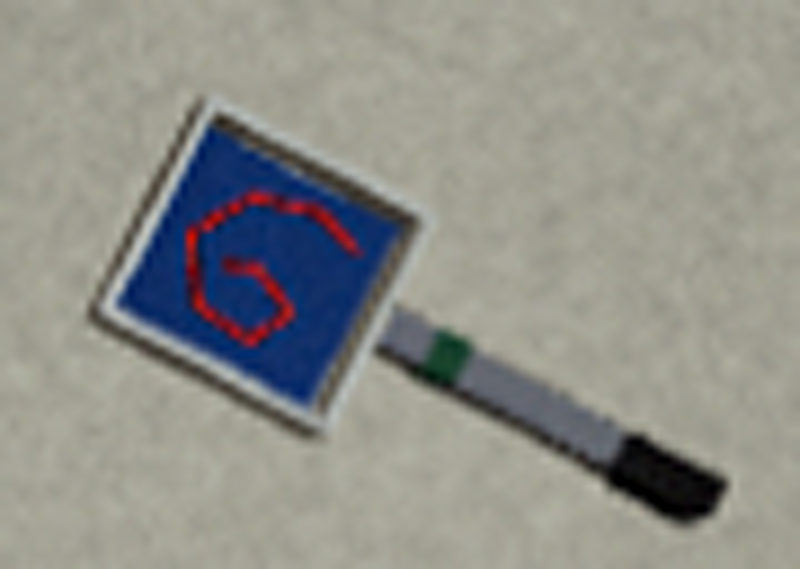

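View pics/c2.png

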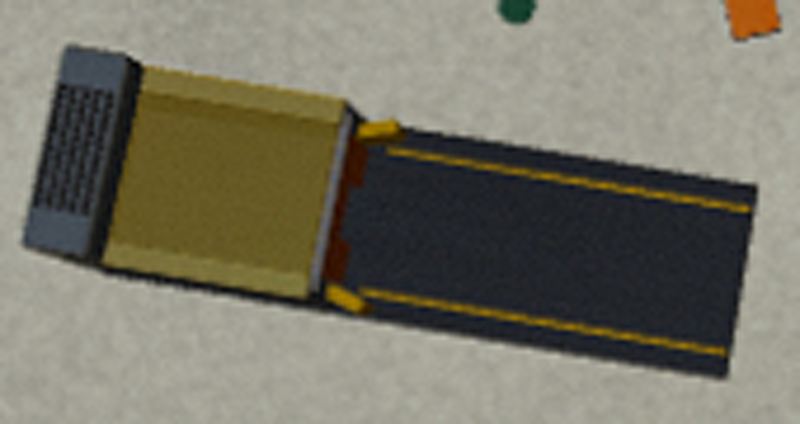

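Crop c1 shows the tray rim corners at (205,98), (425,225), (320,435) and (95,312), and the band at (448,358). Crop c2 shows the deck's end corners at (757,186) and (727,377), and the lane lines at (390,152)–(750,209) and (362,292)–(726,352).

Run:
```python
from h import *
d=np.load('top0.npz'); s=np.load('side0.npz')
c=lambda p,k,o:(np.array(p,float)+.5)/k-.5+o
t=onz(d,c([(205,98),(425,225),(320,435),(95,312)],800/90,(325,168)),.026)[:,:2]
print('tray',t.round(4).tolist(),'ctr',t.mean(0).round(4),'sides',[np.linalg.norm(t[i]-t[(i+1)%4]).round(4) for i in range(4)])
f=(t[0]+t[3]-t[1]-t[2]); g=t[0]-t[1]+t[3]-t[2]; h=(t[0]+t[1]-t[2]-t[3]); print('yaw',np.arctan2(f[1],f[0]),np.arctan2(h[1],h[0])+np.pi/2)
b=onz(d,c([(448,358)],800/90,(325,168)),.028)[0,:2]; print('band',b, 'tray->band',np.linalg.norm(t.mean(0)-b),np.arctan2(*(t.mean(0)-b)[::-1]))
q=onz(d,c([(622,462),(712,503)],800/90,(325,168)),.028)[:,:2];print('sleeve',q)
K=800/170;O=(110,145)
e=onz(d,c([(757,186),(727,377)],K,O),.012)[:,:2]; print('deckend',e,'w',np.linalg.norm(e[0]-e[1]),'mid',e.mean(0))
y=onz(d,c([(390,152),(750,209),(362,292),(726,352)],K,O),.012)[:,:2]
for a in(0,2): v=y[a]-y[a+1]; print('line',y[a:a+2].tolist(),np.arctan2(v[1],v[0]),np.linalg.norm(v))
# deck in side view: outer corners at 800-scale (397,329),(467,341)
e2=onz(s,c([(397,329),(467,341)],800/512,0),.012)[:,:2]; print('side deckend',e2,'mid',e2.mean(0))
yl=(y[0]+y[2]-y[1]-y[3]);th=np.arctan2(yl[1],yl[0]); m=e.mean(0)
# flap line pos from yaw
u=np.array([np.cos(th),np.sin(th)]);print('yaw box',th,'origin',m+.24*u)
# tape/cup/wedges rough
im=d['pixels'];print('cup base',onz(d,c([(562,237)],800/512,0),0),'wedge',onz(d,c([(530,415),(597,415),(563,424)],800/512,0),.022))
P=[np.r_[m+u*a+np.array([-u[1],u[0]])*w,.012] for a in(0,.21) for w in(.06,-.06,.044,-.044)]
print(proj(s,P)*800/512)
```

```text
tray [[0.6006, -0.2888], [0.5605, -0.3583], [0.4934, -0.323], [0.5317, -0.2525]] ctr [ 0.5466 -0.3056] sides [np.float64(0.0802), np.float64(0.0758), np.float64(0.0802), np.float64(0.078)]
yaw 1.060525790234779 1.0863887551242943
band [ 0.51796651 -0.36375144] tray->band 0.06476812131170924 1.1134400310969454
sleeve [[ 0.485616   -0.41812327]
 [ 0.47294178 -0.44637262]]
deckend [[ 0.58454534 -0.07036511]
 [ 0.46849924 -0.05335445]] w 0.11728623221215392 mid [ 0.52652229 -0.06185978]
line [[0.6032562211445349, 0.1543159833452996], [0.5703656442836639, -0.06623170005391037]] 1.4227560089704974 0.22298670520683297
line [[0.5170984013871318, 0.1681192510651896], [0.48346770809149336, -0.052593692894987956]] 1.4195864090816277 0.22326044692939628
side deckend [[ 0.5819132  -0.06655477]
 [ 0.46876151 -0.05002584]] mid [ 0.52533736 -0.0582903 ]
yaw box 1.4211702368602395 origin [0.56229871 0.17545867]
cup base [[ 0.68646808 -0.33174119  0.        ]] wedge [[ 0.35797745 -0.26136126  0.022     ]
 [ 0.35864011 -0.38069235  0.022     ]
 [ 0.34266391 -0.31969583  0.022     ]]
[[467.79011072 339.48646367]
 [394.61168166 326.72351917]
 [457.864198   337.76326872]
 [404.18997773 328.40174966]
 [438.12104279 445.83955864]
 [354.20206417 428.35530239]
 [426.68852075 443.50446355]
 [365.13304262 430.67771286]]
```

Emit:
carry_out(
  motion=[
    [[0.03,0.03,0],0.1],
    [[0.07,0.065,0],0.2],
    [[0.11,0.1,0],0.3],
    [[0.15,0.135,0],0.4],
    [[0.185,0.17,0],0.5],
    [[0.215,0.2,0],0.6],
    [[0.235,0.217,0],0.645],
    [[0.245,0.226,0],0.645],
    [[0.245,0.226,-0.04],0.645],
    [[0.245,0.226,-0.08],0.645],
    [[0.245,0.226,-0.115],0.645],
    [[0.245,0.226,-0.14],0.645],
    [[0.245,0.226,-0.155],0.645],
    [[0.245,0.226,-0.155],0.645],
    [[0.245,0.226,-0.155],0.645],
  ],
  grip=-0.2,
)

```text
time: 1.6
position: [0.5178, -0.3651, 0.0685]
tool_rot: [3.045, -0.768, 0.002]
ft_force: [0.3, -0.1, -0.1]
grip_width: 0.605
```

Run:
```python
from h import *
s=get_state();print(s['time'],s['position'],s['tool_rot'],s['joint_positions'],s['grip_width'])
a,b=grab('top'),grab('side')
A=cv2.resize(a['pixels'][150:250,310:430],(400,333),interpolation=cv2.INTER_CUBIC)
B=cv2.resize(b['pixels'][70:200,220:376],(400,333),interpolation=cv2.INTER_CUBIC)
cv2.imwrite('pics/g1.png',np.hstack([A,B]))
```

```text
1.6 [ 0.51776546 -0.3650871   0.06848347] [ 3.04542197e+00 -7.68379341e-01  1.63141553e-03] [ 0.8202981   0.41791115 -0.3095787   1.65828867  0.14066401  1.08605335
 -0.02414508] 0.6053142552584758
```

View pics/g1.png

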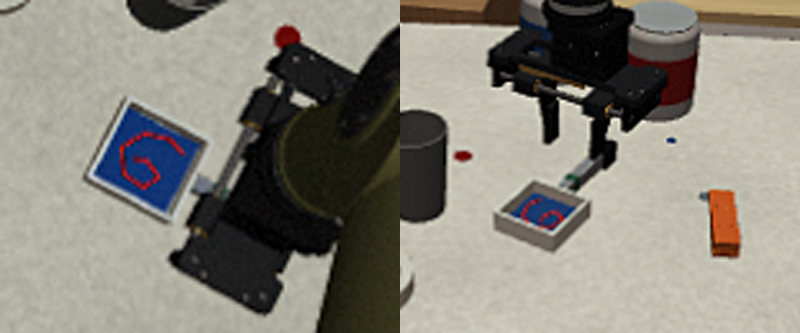

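g1: the open fingers straddle the bar at the green band (about (205,185) on the left, (570,183) on the right), clear of the tray. Descending to grip.

Emit:
carry_out(
  motion=[
    [[0,0.001,-0.02],0],
    [[0,0.001,-0.04],0],
    [[0,0.001,-0.055],0],
    [[0,0.001,-0.063],0],
    [[0,0.001,-0.063],0],
    [[0,0.001,-0.063],0],
  ],
)

```text
time: 2.3
position: [0.5182, -0.3634, 0.0053]
tool_rot: [3.046, -0.767, 0.002]
ft_force: [0.3, -0.1, -0.3]
grip_width: 0.6
```

Emit:
carry_out(
  motion=[
    [[0,0,0],0],
    [[0,0,0],0],
    [[0,0,0],0],
    [[0,0,0],0],
    [[0,0,0],0],
    [[0,0,0],0],
    [[0,0,0],0],
    [[0,0,0],0],
  ],
  grip=1,
  squeeze=30,
)

```text
time: 3.1
position: [0.5179, -0.3633, 0.0047]
tool_rot: [3.046, -0.766, 0.001]
ft_force: [1.3, -1.7, 0.3]
grip_width: 0.161
```

Emit:
carry_out(
  motion=[
    [[0,0,0.005],0],
    [[0,0,0.015],0],
    [[0,0,0.03],0],
    [[0,0,0.05],0],
    [[0,0,0.065],0],
    [[0,0,0.07],0],
    [[0,0,0.07],0],
    [[0,0,0.07],0],
  ],
)

```text
time: 3.9
position: [0.5171, -0.3628, 0.074]
tool_rot: [-3.046, 0.767, 0.002]
ft_force: [0.2, 0.1, -3.3]
grip_width: 0.159
```

Run:
```python
from h import *
s=get_state();print(s['time'],s['position'],s['tool_rot'],s['torque'])
a,b=grab('top'),grab('side'); np.savez('top1.npz',**a)
A=cv2.resize(a['pixels'][150:250,310:430],(400,333),interpolation=cv2.INTER_CUBIC)
B=cv2.resize(b['pixels'][70:200,220:376],(400,333),interpolation=cv2.INTER_CUBIC)
cv2.imwrite('pics/g2.png',np.hstack([A,B]))
```

```text
3.9 [ 0.51709114 -0.36282016  0.07402809] [-3.04635174e+00  7.66564368e-01  1.55455385e-03] [ 0.00928895 -0.00290765  0.01432344]
```

View pics/g2.png

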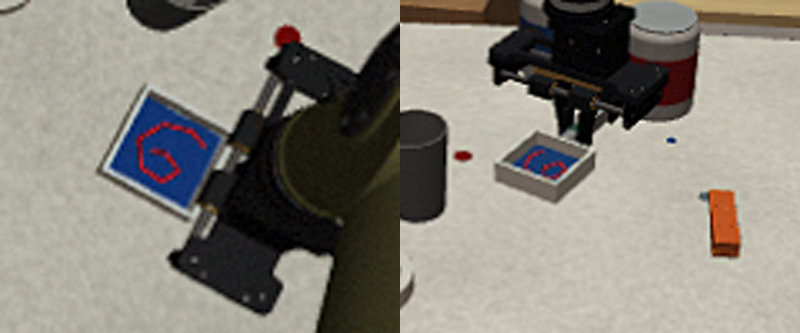

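g2: the carrier is lifted, level and square in the gripper, with the tray at (165,150) on the left. Opening is 14 mm and the moment is near zero. Carrying it over the deck.

Emit:
carry_out(
  motion=[
    [[0,0.01,0],0.01],
    [[0.001,0.03,0],0.03],
    [[0.003,0.06,0],0.06],
    [[0.005,0.095,0],0.09],
    [[0.008,0.13,0],0.12],
    [[0.01,0.165,0],0.15],
    [[0.012,0.2,0],0.18],
    [[0.014,0.235,0],0.21],
    [[0.017,0.27,0],0.24],
    [[0.019,0.305,0],0.27],
    [[0.021,0.34,0],0.3],
    [[0.023,0.37,0],0.32],
    [[0.024,0.39,-0.005],0.335],
    [[0.025,0.4,-0.015],0.343],
    [[0.025,0.404,-0.025],0.343],
    [[0.025,0.406,-0.035],0.343],
    [[0.025,0.406,-0.042],0.343],
    [[0.025,0.406,-0.045],0.343],
    [[0.025,0.406,-0.045],0.343],
    [[0.025,0.406,-0.045],0.343],
  ],
)

```text
time: 6.0
position: [0.5429, 0.0423, 0.0298]
tool_rot: [3.133, -0.237, 0.001]
ft_force: [0.2, 0.8, -2.6]
grip_width: 0.155
```

Run:
```python
from h import *
s=get_state();print(s['time'],s['position'],s['tool_rot'],s['joint_positions'],s['torque'])
a,b=grab('top'),grab('side'); np.savez('top2.npz',**a); np.savez('side2.npz',**b)
A=cv2.resize(a['pixels'][140:240,150:290],(800,571),interpolation=cv2.INTER_CUBIC)
B=cv2.resize(b['pixels'][180:320,200:340],(400,400),interpolation=cv2.INTER_CUBIC)
A=cv2.resize(A,(400,286));C=np.zeros((400,800,3),np.uint8);C[:286,:400]=A;C[:,400:]=B
cv2.imwrite('pics/p1.png',C)
```

```text
6.0 [0.54294089 0.04231416 0.02977852] [ 3.13254935e+00 -2.37027188e-01  7.92064828e-04] [ 0.37233758  0.33311004 -0.56967994  1.9019295   0.21621434  0.96673504
 -0.44705226] [ 0.00804495 -0.04338978 -0.02648615]
```

View pics/p1.png

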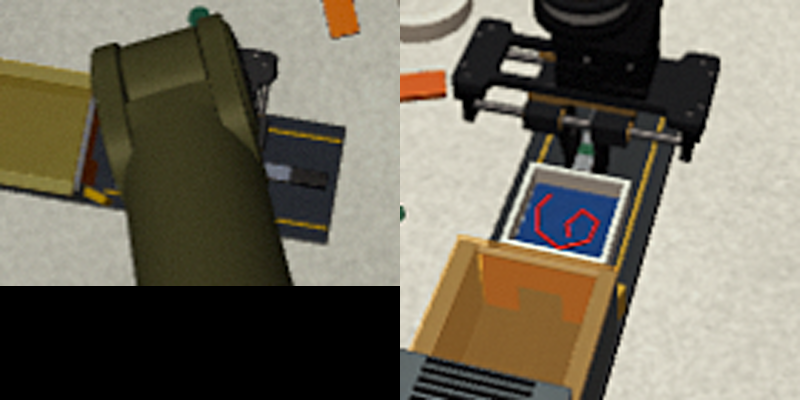

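```bash
cat >> h.py <<'E'
TH=1.421; U=np.array([np.cos(TH),np.sin(TH)]); O=np.array([.526,-.060])+.24*U
def box(P): q=np.asarray(P)[:,:2]-O; return np.c_[q@U,q@[-U[1],U[0]]]
E
python3 - <<'E'
from h import *
a=np.load('top2.npz');b=np.load('side2.npz');k=400/140
c=lambda p,o:(np.array(p,float)+.5)/k-.5+o
print('tray(side)',box(onz(b,c([(133,165),(230,182),(212,265),(95,238)],(200,180)),.051)).round(4).tolist())
print('tail(top)',box(onz(a,c([(291,176),(328,180)],(150,140)),.053)).round(4).tolist())
print('deck corners top',box(onz(a,c([(345,126),(328,242)],(150,140)),.012)).round(4).tolist())
print('tcp',box(get_state()['position'][None]))
im=a['pixels'];g=cv2.cvtColor(im,cv2.COLOR_BGR2GRAY)
E
```

```text
tray(side) [[-0.1124, -0.0383], [-0.1137, 0.0392], [-0.0328, 0.0444], [-0.0356, -0.0453]]
tail(top) [[-0.1982, 0.0022], [-0.2337, 0.0003]]
deck corners top [[-0.2412, -0.0604], [-0.2429, 0.0567]]
tcp [[-0.13599717 -0.00155953]]
```

Tray centred within about 2 mm, nose about 34 mm outside the flap. Lowering.

Emit:
carry_out(
  motion=[
    [[0,0,-0.004],0],
    [[0,0,-0.008],0],
    [[0,0,-0.011],0],
    [[0,0,-0.0125],0],
    [[0,0,-0.0125],0],
    [[0,0,-0.0125],0],
  ],
)

```text
time: 6.7
position: [0.5427, 0.043, 0.0171]
tool_rot: [-3.133, 0.235, -0.0]
ft_force: [-0.6, -0.7, -3.0]
grip_width: 0.162
```

Emit:
carry_out(
  motion=[
    [[0,0,0],0],
    [[0,0,0],0],
    [[0,0,0],0],
    [[0,0,0],0],
    [[0,0,0],0],
    [[0,0,0],0],
  ],
  grip=-0.1,
)

```text
time: 7.3
position: [0.5427, 0.0429, 0.0172]
tool_rot: [3.133, -0.235, 0.0]
ft_force: [-0.3, 0.6, -0.7]
grip_width: 0.535
```

Emit:
carry_out(
  motion=[
    [[-0.001,-0.008,0.002],0],
    [[-0.004,-0.028,0.002],0],
    [[-0.008,-0.052,0.002],0],
    [[-0.011,-0.072,0.002],0],
    [[-0.0125,-0.082,0.002],0],
    [[-0.0125,-0.082,0.002],0],
    [[-0.0125,-0.082,0.002],0],
  ],
)

```text
time: 8.0
position: [0.5303, -0.0384, 0.0192]
tool_rot: [-3.132, 0.235, -0.001]
ft_force: [-0.7, -0.4, -0.0]
grip_width: 0.549
```

Run:
```python
from h import *
s=get_state();print(s['time'],s['position'],box(s['position'][None]),s['ft_force'],s['grip_width'])
a,b=grab('top'),grab('side'); np.savez('top3.npz',**a); np.savez('side3.npz',**b)
A=cv2.resize(a['pixels'][140:240,150:290],(400,286),interpolation=cv2.INTER_CUBIC)
B=cv2.resize(b['pixels'][180:320,200:340],(400,400),interpolation=cv2.INTER_CUBIC)
C=np.zeros((400,800,3),np.uint8);C[:286,:400]=A;C[:,400:]=B
cv2.imwrite('pics/p2.png',C)
```

```text
8.0 [ 0.530264   -0.03835896  0.01922955] [[-0.21796496 -0.00098662]] [-0.68830932 -0.35271328 -0.04572668] 0.5486296974315309
```

View pics/p2.png

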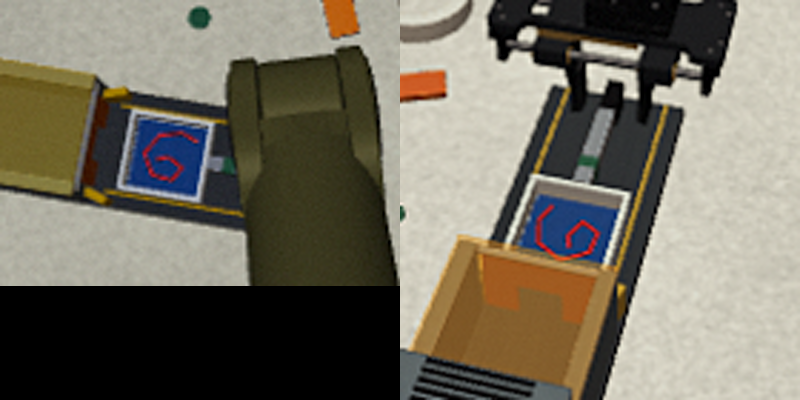

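p2: the carrier lies on the deck between the lines (tray corners about (130,110), (214,122), (203,202) and (118,190) on the left). The fingers straddle the black tail sleeve.

Run:
```python
from h import *
a=np.load('top3.npz');b=np.load('side3.npz');k=400/140
c=lambda p,o:(np.array(p,float)+.5)/k-.5+o
t=box(onz(a,c([(130,110),(214,122),(203,202),(118,190)],(150,140)),.038));print('tray',t.round(4).tolist(),t.mean(0))
print('lines',box(onz(a,c([(125,105),(225,120),(110,192),(235,212)],(150,140)),.012)).round(4).tolist())
print('bar(side) z.04',box(onz(b,c([(188,161),(213,90)],(200,180)),.04)).round(4).tolist())
h=cv2.cvtColor(a['pixels'],cv2.COLOR_BGR2HSV);m=cv2.inRange(h,(100,120,0),(130,255,255));m[:140]=0;m[240:]=0;m[:,:170]=0;m[:,250:]=0
r=cv2.inRange(h,(0,120,60),(8,255,255))|cv2.inRange(h,(170,120,60),(180,255,255)); r[:,:190]=0;r[:,225:]=0;r[:175]=0;r[215:]=0
ct=np.vstack(cv2.findContours(m,0,2)[0]);rc=cv2.minAreaRect(ct);p=onz(a,cv2.boxPoints(rc),.022);print('panel',box(p).round(4).tolist(),box(p).mean(0))
```

```text
tray [[-0.0305, -0.0383], [-0.1142, -0.0397], [-0.1174, 0.0393], [-0.0336, 0.0411]] [-0.07393715  0.00057508]
lines [[-0.019, -0.0462], [-0.1214, -0.0472], [-0.0205, 0.0427], [-0.1471, 0.0422]]
bar(side) z.04 [[-0.1366, -0.0001], [-0.2199, 0.0004]]
panel [[-0.037, 0.0322], [-0.0356, -0.0339], [-0.1067, -0.0334], [-0.1075, 0.0324]] [-0.07171181 -0.0006787 ]
```

Emit:
carry_out(
  motion=[
    [[0,0,-0.001],0],
    [[0,0,-0.001],0],
    [[0,0,-0.001],0],
    [[0,0,-0.001],0],
    [[0,0,-0.001],0],
    [[0,0,-0.001],0],
  ],
  grip=1,
  squeeze=25,
)

```text
time: 8.7
position: [0.5301, -0.0391, 0.0181]
tool_rot: [-3.133, 0.236, -0.0]
ft_force: [-0.9, 0.5, -0.2]
grip_width: 0.16
```

Grip on the tail is good. The lane centre is about 2 mm toward world +x of the tray, so I correct slightly while pushing.

Emit:
carry_out(
  motion=[
    [[0.001,0.004,0],0],
    [[0.0025,0.01,0],0],
    [[0.004,0.018,0],0],
    [[0.005,0.026,0],0],
    [[0.0065,0.034,0],0],
    [[0.0075,0.042,0],0],
    [[0.009,0.05,0],0],
    [[0.01,0.058,0],0],
    [[0.0115,0.066,0],0],
    [[0.0125,0.074,0],0],
    [[0.014,0.082,0],0],
    [[0.015,0.09,0],0],
    [[0.0155,0.094,0],0],
    [[0.0155,0.094,0],0],
  ],
)

```text
time: 10.1
position: [0.5457, 0.0568, 0.0181]
tool_rot: [-3.131, 0.233, -0.0]
ft_force: [0.4, -1.1, -1.0]
grip_width: 0.157
```

Run:
```python
from h import *
s=get_state();print(s['time'],s['position'],box(s['position'][None]),s['ft_force'],s['torque'],s['joint_positions'])
a,b=grab('top'),grab('side'); np.savez('top4.npz',**a); np.savez('side4.npz',**b)
A=cv2.resize(a['pixels'][140:240,130:270],(400,286),interpolation=cv2.INTER_CUBIC)
B=cv2.resize(b['pixels'][180:320,200:340],(400,400),interpolation=cv2.INTER_CUBIC)
C=np.zeros((400,800,3),np.uint8);C[:286,:400]=A;C[:,400:]=B
cv2.imwrite('pics/p3.png',C)
```

```text
10.1 [0.5456621  0.05675307 0.01810063] [[-0.12162008 -0.00201806]] [ 0.35787173 -1.13652485 -1.00727755] [-0.14952998 -0.09403345 -0.08451402] [ 0.34443748  0.3586892  -0.56956304  1.89967913  0.23328368  0.94845214
 -0.48184429]
```

View pics/p3.png

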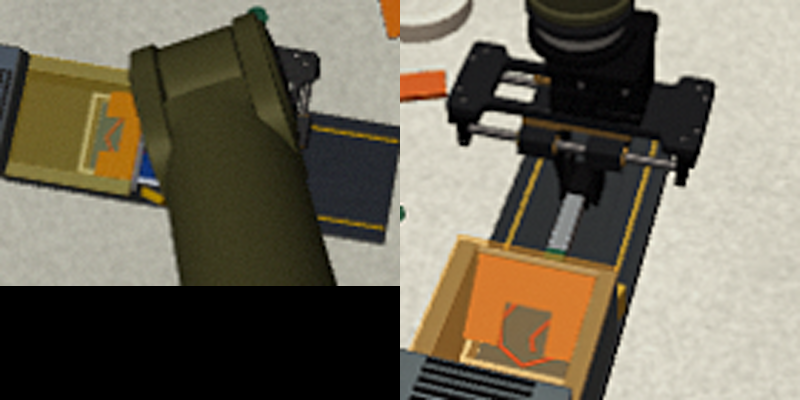

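p3: the tray has pushed the flap up and the flap rides on its rim (orange at (540,290) on the right). The tray runs straight and the force is about 1 N. Pushing on.

Emit:
carry_out(
  motion=[
    [[0.0008,0.005,0],0],
    [[0.002,0.013,0],0],
    [[0.003,0.021,0],0],
    [[0.0045,0.029,0],0],
    [[0.0055,0.037,0],0],
    [[0.007,0.045,0],0],
    [[0.008,0.053,0],0],
    [[0.009,0.06,0],0],
    [[0.01,0.065,0],0],
    [[0.0105,0.068,0],0],
    [[0.0105,0.07,0],0],
    [[0.0105,0.07,0],0],
  ],
)

```text
time: 11.4
position: [0.5561, 0.1263, 0.0181]
tool_rot: [-3.131, 0.234, -0.0]
ft_force: [-0.0, 0.8, 0.2]
grip_width: 0.162
```

Emit:
carry_out(
  motion=[
    [[0,0.001,0],0],
    [[0.0002,0.002,0],0],
    [[0.0004,0.003,0],0],
    [[0.0006,0.004,0],0],
    [[0.0006,0.004,0],0],
  ],
)

```text
time: 11.9
position: [0.5568, 0.129, 0.0181]
tool_rot: [-3.133, 0.235, -0.0]
ft_force: [-0.4, -1.2, 1.7]
grip_width: 0.157
```

Run:
```python
from h import *
s=get_state();print(s['time'],s['position'],box(s['position'][None]),s['ft_force'],s['torque'])
a,b=grab('top'),grab('side'); np.savez('top5.npz',**a); np.savez('side5.npz',**b)
A=cv2.resize(a['pixels'][140:240,110:250],(400,286),interpolation=cv2.INTER_CUBIC)
B=cv2.resize(b['pixels'][210:350,190:330],(400,400),interpolation=cv2.INTER_CUBIC)
C=np.zeros((400,800,3),np.uint8);C[:286,:400]=A;C[:,400:]=B
cv2.imwrite('pics/p4.png',C)
```

```text
11.9 [0.55676929 0.12898051 0.01809073] [[-0.04854388 -0.00222189]] [-0.41455497 -1.18277263  1.69069637] [-0.45186782 -0.01499846  0.02735939]
```

View pics/p4.png

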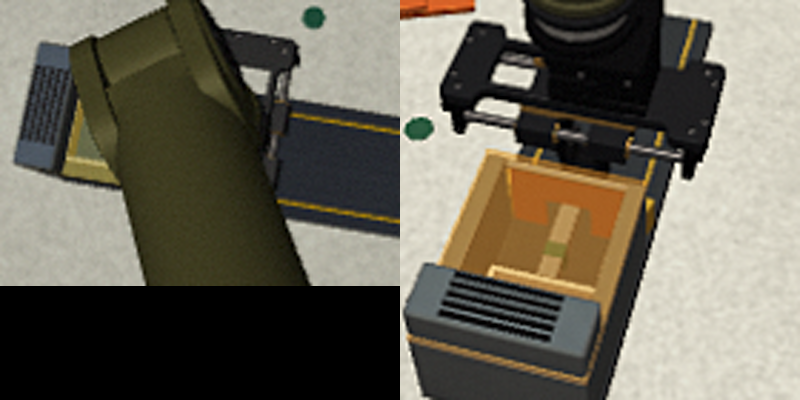

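p4: the flap hangs shut (orange at (560,200) on the right) with the bar through its notch. Pressing gently on until the back stop is felt.

Emit:
carry_out(
  motion=[
    [[0.0002,0.001,0],0],
    [[0.0003,0.002,0],0],
    [[0.0003,0.002,0],0],
  ],
)

```text
time: 12.3
position: [0.557, 0.1303, 0.0181]
tool_rot: [3.132, -0.236, -0.0]
ft_force: [-1.5, -4.2, 1.3]
grip_width: 0.158
```

Emit:
carry_out(
  motion=[
    [[0.0002,0.001,0],0],
    [[0.0003,0.002,0],0],
    [[0.0003,0.002,0],0],
  ],
)

```text
time: 12.6
position: [0.557, 0.1303, 0.0181]
tool_rot: [3.129, -0.237, -0.002]
ft_force: [-2.7, -8.1, 5.5]
grip_width: 0.159
```

Force rose to 8 N with no further motion, so it is home. Relaxing, releasing and backing straight off.

Emit:
carry_out(
  motion=[
    [[-0.0004,-0.0025,0],0],
    [[-0.0004,-0.0025,0],0],
    [[-0.0004,-0.0025,0],0],
  ],
)

```text
time: 12.9
position: [0.557, 0.1303, 0.0181]
tool_rot: [3.132, -0.235, 0.0]
ft_force: [0.8, -4.0, 2.1]
grip_width: 0.158
```

Emit:
carry_out(
  motion=[
    [[0,0,0],0],
    [[0,0,0],0],
    [[0,0,0],0],
    [[0,0,0],0],
    [[0,0,0],0],
    [[0,0,0],0],
  ],
  grip=-0.1,
)

```text
time: 13.5
position: [0.5569, 0.1306, 0.0181]
tool_rot: [-3.133, 0.235, -0.0]
ft_force: [0.4, -0.5, -0.9]
grip_width: 0.536
```

Emit:
carry_out(
  motion=[
    [[-0.0015,-0.01,0.001],0],
    [[-0.0045,-0.03,0.002],0],
    [[-0.0075,-0.05,0.003],0],
    [[-0.0105,-0.07,0.02],0],
    [[-0.015,-0.1,0.05],0],
    [[-0.02,-0.13,0.09],0],
    [[-0.025,-0.17,0.12],0],
    [[-0.03,-0.21,0.14],0],
    [[-0.03,-0.25,0.15],0],
    [[-0.03,-0.28,0.15],0],
    [[-0.03,-0.28,0.15],0],
    [[-0.03,-0.28,0.15],0],
  ],
)

```text
time: 14.7
position: [0.5263, -0.1506, 0.168]
tool_rot: [-3.132, 0.239, 0.0]
ft_force: [-0.4, 0.7, -0.5]
grip_width: 0.55
```

Run:
```python
from h import *
s=get_state();print(s['time'],s['position'],s['ft_force'])
a,b=grab('top'),grab('side'); np.savez('top6.npz',**a); np.savez('side6.npz',**b)
A=cv2.resize(a['pixels'][140:240,110:250],(400,286),interpolation=cv2.INTER_CUBIC)
B=cv2.resize(b['pixels'][210:350,190:330],(400,400),interpolation=cv2.INTER_CUBIC)
C=np.zeros((400,800,3),np.uint8);C[:286,:400]=A;C[:,400:]=B
cv2.imwrite('pics/p5.png',C)
P=lambda x,y,z:np.r_[O+U*x+np.array([-U[1],U[0]])*y,z]
print('expected tail end crop px',(proj(a,[P(-.058,0,.04)])-(110,140))*400/140)
```

```text
14.7 [ 0.52628702 -0.15060108  0.16797441] [-0.41351428  0.65847123 -0.4693331 ]
expected tail end crop px [[263.29580998 151.41742301]]
```

View pics/p5.png

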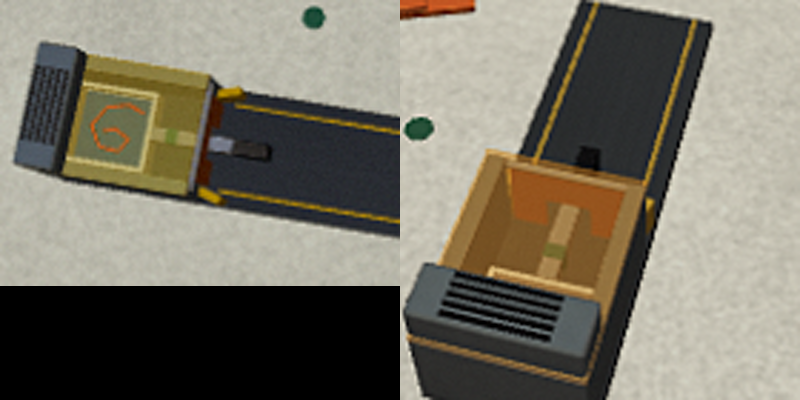

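p5: the flap is shut, the tray is inside and the tail protrudes to about (271,152). That is slightly further out than the predicted (263,151), so I measure more precisely.

Run:
```python
from h import *
a=np.load('top6.npz');b=np.load('side6.npz');k=400/140
c=lambda p,o:(np.array(p,float)+.5)/k-.5+o
print('tail top',box(onz(a,c([(271,152),(235,147)],(110,140)),.04)))
print('band top',box(onz(a,c([(172,137)],(110,140)),.04)),'side',box(onz(b,c([(155,248)],(190,210)),.04)))
print('tray rear top corners',box(onz(a,c([(158,95),(150,171)],(110,140)),.038)))
print('tray rear side',box(onz(b,c([(93,267),(193,292)],(190,210)),.038)))
print('deck end top now',box(onz(a,np.array([(270.4,184.1),(264.1,224.7)]),.012)))
print('roof front edge z.091',box(onz(a,c([(215,78),(195,193)],(110,140)),.091)))
print('cheek outer tips z.042',box(onz(a,c([(243,92),(222,200)],(110,140)),.042)))
print('vent rear/front z.121',box(onz(a,c([(39,42),(82,49),(15,162),(60,175)],(110,140)),.121)))
# sub-pixel sleeve edge along bar axis
g=cv2.cvtColor(a['pixels'],cv2.COLOR_BGR2GRAY)
P=lambda x,y,z:np.r_[O+U*x+np.array([-U[1],U[0]])*y,z]
xs=np.arange(-.08,-.0,.003);q=proj(a,[P(x,.0015,.04) for x in xs]).astype(np.float32)
print([(round(x,3),int(v)) for x,v in zip(xs,cv2.remap(g,q[:,None,0],q[:,None,1],1).ravel())])
```

```text
tail top [[-0.0644782  -0.00139454]
 [-0.02877606 -0.00059213]]
band top [[ 0.03429777 -0.0003835 ]] side [[ 0.03254795 -0.00145207]]
tray rear top corners [[ 0.05681904 -0.03948158]
 [ 0.04972771  0.03582349]]
tray rear side [[ 0.05742882 -0.03924408]
 [ 0.05937759  0.03338321]]
deck end top now [[-0.24130342 -0.05949455]
 [-0.24201906  0.05779369]]
roof front edge z.091 [[-0.00905353 -0.05630062]
 [-0.01120313  0.05276662]]
cheek outer tips z.042 [[-0.02680097 -0.05515712]
 [-0.0263617   0.05250646]]
vent rear/front z.121 [[ 0.15079779 -0.05871477]
 [ 0.10978517 -0.05851102]
 [ 0.14882503  0.05337785]
 [ 0.10550033  0.05826975]]
[(np.float64(-0.08), 42), (np.float64(-0.077), 42), (np.float64(-0.074), 42), (np.float64(-0.071), 41), (np.float64(-0.068), 40), (np.float64(-0.065), 23), (np.float64(-0.062), 15), (np.float64(-0.059), 38), (np.float64(-0.056), 42), (np.float64(-0.053), 41), (np.float64(-0.05), 42), (np.float64(-0.047), 45), (np.float64(-0.044), 43), (np.float64(-0.041), 41), (np.float64(-0.038), 43), (np.float64(-0.035), 44), (np.float64(-0.032), 46), (np.float64(-0.029), 46), (np.float64(-0.026), 63), (np.float64(-0.023), 104), (np.float64(-0.02), 119), (np.float64(-0.017), 120), (np.float64(-0.014), 123), (np.float64(-0.011), 123), (np.float64(-0.008), 121), (np.float64(-0.005), 109), (np.float64(-0.002), 68)]
```

Several fixed box features (cheek tips, vent block, deck end) read 2–8 mm low in my box frame, mostly about 4–5 mm. Corrected for that, the balance point is at about x ≈ 0.038, which fits the 8 N hard stop. Handing in.

```bash
python3 -c "
from h import *
print(ticket.close_job())"
```

```text
the job is handed in; nothing more can be done
None
```

I put the carrier in the curing box and handed the job in at about 15 s of robot time; no verdict was reported. I lifted it level at the green band and set it on the deck between the lines. I then gripped the tail sleeve, pushed it through the flap to the back stop, let go and backed off.

**Last checks:**
- **Stop:** the push force rose to about 8 N with no further motion.
- **Flap and grip:** the last pictures show the flap shut with the bar in its notch and the gripper clear of everything.
- **Bystanders:** I steered clear of them, but did not re-measure their positions at the end.

**One disagreement:** in my first box frame the green band read x = 33–34 mm, not the 38 mm expected when fully home. The tail end also looked about 6 mm too far out. Fixed features of the box read 2–8 mm low in that frame too. Allowing for about 4 mm, the balance point is at about 38 mm, with y near 0. That fits the hard stop, though the correction is approximate.

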